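Turn round the row: from delivery rack to saw rack

ROBOT

A 6-joint arm with a two-finger parallel gripper is mounted at the origin on a cart in front of the work surface, level with it; the furniture and walls round the work are solid. World frame = base frame: x ahead of the robot, y to its left, z up, the work surface at z = 0. Lengths are in m, angles in rad, forces in N, time in s.
With the tool pointing down it reaches from about 0.35 to 0.85 m from the base axis. Payload 8.1 kg.
Tool frame: the origin (TCP) lies between the finger pads; the fingertips stand 22 mm ahead of it and the grasp point (between the pads) lies 3 mm ahead of it; z points along the fingers, y is the line along which they close (so a half turn about z gives the same grasp; the last joint's range is limited). The gripper opens to 85 mm and grips with 20 to 120 N. Pads are 22 mm wide; open, the fingers measure 114 mm over their backs; the gripper's body (76 mm by 85 mm) begins 54 mm behind the grasp point. The pads swing forward as they close: fully open they stand 13 mm farther back than shut.
Start: joints at [1.139, 0.13, 1.488, -0, 1.523, -0.085], TCP at [0.204, 0.564, 0.253] pointing down, gripper open.
Joint ranges: [-2.96, 2.96], [-0.89, 2.26], [0.02, 2.5], [-1.34, 4.48], [0, 2.73], [-2.66, 2.66]. Speed limits (rad/s): [2.39, 2.39, 2.79, 3.14, 3.14, 3.14].

INTERFACE

Orientations are given as a unit quaternion [x, y, z, w].
In Python, from workcell import * gives the robot as it stands.
- The arm moves only by the tool servo_tool, never from a script. Its argument "commands" is text: rows parted by semicolons, each of 5 numbers parted by spaces: the opening in per cent of the stroke, from 0 (shut) to 100 (fully open), then the shift along the tool's x, y, z in cm, then the turn about the tool's z in rad. In form: fingers tx ty tz yaw; .... A call has 1 to 5 rows; each row is the pose to reach, as a shift and turn from the pose commanded when the call began, along the tool's axes at that moment; what a row does not reach only later rows make up. A row lasts 1/12 s, in which the tool goes at most 41.7 mm and 7.16 degrees, less where a joint would pass 70% of its speed; a pose out of reach is approached as far as the arm can. A call with a gripper value outside its range is refused whole. The fingers move at their own pace and stop on an object; the grip force is fixed at half the most. Time passes only in rows, so rows that repeat a pose let the fingers close. It gives the time, the measured TCP pose, the force, the opening and the grip force at its end, in the units of the state.
- sense(): the state, without advancing time (a new reading comes with each control period).
- get_image(name): name is "scene" or "top"; returns the picture (384x512x3 uint8, red, green, blue); there is no depth.
- camera_model(name): a dict with "intrinsics" (3x3 intrinsics, pixels), "eye" and "rotation" of the camera in the world. Camera axes: x right, y up, looking along -z (the intrinsics and any distortion apply to the point x, -y, -z); pixel columns grow to the right and rows downward; lengths in m; the calibration is good to about 2 mm. A picture is of the moment at which its call begins. camera_model takes no time and is no camera call.
- close_job(): hands the job in; it is judged then, once.
The state is a dict: "time_s": time; "joint_positions": joint angles; "qvel": joint speeds; "effort": joint torques, N m; "tcp_pos": TCP position; "orientation": TCP orientation; "force": force on the tool from outside, world axes, zero at the start; "ft_torque": the same for the moment, N m; "opening": finger opening in m; "finger_force": force on a finger pad.
Only numpy, scipy, OpenCV 4.12 (cv2) and the standard library are available. Lean on these libraries where they do the work, as an engineer would, in place of code of your own. Each camera call takes 0.05 s, during which the arm holds its last target. There are 200 camera calls.

TASK

Move the four steel pieces from the wooden delivery rack to the empty aluminium saw rack in reverse order, each to its own cell: the piece in the cell nearest the robot goes to the farthest cell of the aluminium rack, the second nearest becomes the second farthest, and so on. So that the samples cannot be mixed up, carry them one at a time straight to their cells, and set each down gently, standing as it stood, in the middle of its cell on the round pad. Do not disturb the other things on the bench.

Things in the scene. Friction and masses are not known exactly. Their poses are not given: they have to be found in the camera images.
- tube_piece: plain steel tube, 30 mm outside diameter, 28 mm high, standing upright in a cell of the wooden rack. Origin: centre of its underside, z up.
- bolt_m16: steel hexagon bolt standing on its head, 48 mm high: head 10 mm high, 24 mm across flats (its x axis) and 28 mm across corners (its y axis), shank of 16 mm diameter above. In a cell of the wooden rack. Origin: centre of the head's face on the rack floor, z up along the shank.
- gear: small steel spur gear lying flat, 40 mm diameter, 12 mm high, with a bore. In a cell of the wooden rack. Origin: centre of its underside, z up.
- cut_slice: flat square steel slice, 25 x 25 mm, 9 mm high, sides along its x and y axes. In a cell of the wooden rack. Origin: centre of its underside, z up.
- wood_rack: wooden delivery rack, full at the start, one piece in each cell, in any order. Fixed, 230 mm (y) x 100 mm (x); origin: centre of the underside; its y axis points away from the robot, its x axis to the right (give or take 0.2 rad). Floor 8 mm above the underside. Four cells, centres at x = 0, y = -84 (nearest), -28, +28, +84 mm, each with a flush 44 mm round pad; 51 mm clear in y, 90 mm in x. Ribs and end walls 10 mm over the floor, side lips 5 mm.
- metal_rack: aluminium saw rack, empty at the start, the same size as the wooden one. Fixed, 230 mm (y) x 100 mm (x); origin: centre of the underside; its y axis points away from the robot, its x axis to the right (give or take 0.2 rad). Floor 8 mm above the underside. Four cells, centres at x = 0, y = -84 (nearest), -28, +28, +84 mm, each with a flush 44 mm round pad; 51 mm clear in y, 90 mm in x. Ribs and end walls 10 mm over the floor, side lips 5 mm.
- specimen: bystander: black resin-mounted specimen, a puck of 30 mm diameter and 17 mm height, standing behind the tool tray. Origin: centre of its underside. Leave it alone.
- bar_round: bystander: round steel bar, 16 mm diameter, 100 mm long (its y axis), lying behind the tool tray. Origin: under its middle. Leave it alone.
- insulating_tape: bystander: roll of black tape, 68 mm diameter, 18 mm high, lying in front of the green tool chest. Origin: centre of its underside. Leave it alone.
Mind the look-alikes: they are no part of the job. What is shaped like the gear but orange is not meant.

How it is judged:
At the end, for the whole second after the job is handed in: Each of the four cells of the aluminium rack holds one piece, resting on its floor within 15 mm (rack x) and 12 mm (rack y) of the cell's centre, upright within 0.12 rad, released and at rest; the row is the reverse of the one in the wooden rack, which the rules on the way make sure of (((x of tube_piece in the frame of metal_rack between -0.015 and 0.015 m and y of tube_piece in the frame of metal_rack between 0.072 and 0.096 m and z of tube_piece in the frame of metal_rack between -0.005 and 0.012 m) or (x of bolt_m16 in the frame of metal_rack between -0.015 and 0.015 m and y of bolt_m16 in the frame of metal_rack between 0.072 and 0.096 m and z of bolt_m16 in the frame of metal_rack between -0.005 and 0.012 m) or (x of gear in the frame of metal_rack between -0.015 and 0.015 m and y of gear in the frame of metal_rack between 0.072 and 0.096 m and z of gear in the frame of metal_rack between -0.005 and 0.012 m) or (x of cut_slice in the frame of metal_rack between -0.015 and 0.015 m and y of cut_slice in the frame of metal_rack between 0.072 and 0.096 m and z of cut_slice in the frame of metal_rack between -0.005 and 0.012 m)) and ((x of tube_piece in the frame of metal_rack between -0.015 and 0.015 m and y of tube_piece in the frame of metal_rack between 0.016 and 0.04 m and z of tube_piece in the frame of metal_rack between -0.005 and 0.012 m) or (x of bolt_m16 in the frame of metal_rack between -0.015 and 0.015 m and y of bolt_m16 in the frame of metal_rack between 0.016 and 0.04 m and z of bolt_m16 in the frame of metal_rack between -0.005 and 0.012 m) or (x of gear in the frame of metal_rack between -0.015 and 0.015 m and y of gear in the frame of metal_rack between 0.016 and 0.04 m and z of gear in the frame of metal_rack between -0.005 and 0.012 m) or (x of cut_slice in the frame of metal_rack between -0.015 and 0.015 m and y of cut_slice in the frame of metal_rack between 0.016 and 0.04 m and z of cut_slice in the frame of metal_rack between -0.005 and 0.012 m)) and ((x of tube_piece in the frame of metal_rack between -0.015 and 0.015 m and y of tube_piece in the frame of metal_rack between -0.04 and -0.016 m and z of tube_piece in the frame of metal_rack between -0.005 and 0.012 m) or (x of bolt_m16 in the frame of metal_rack between -0.015 and 0.015 m and y of bolt_m16 in the frame of metal_rack between -0.04 and -0.016 m and z of bolt_m16 in the frame of metal_rack between -0.005 and 0.012 m) or (x of gear in the frame of metal_rack between -0.015 and 0.015 m and y of gear in the frame of metal_rack between -0.04 and -0.016 m and z of gear in the frame of metal_rack between -0.005 and 0.012 m) or (x of cut_slice in the frame of metal_rack between -0.015 and 0.015 m and y of cut_slice in the frame of metal_rack between -0.04 and -0.016 m and z of cut_slice in the frame of metal_rack between -0.005 and 0.012 m)) and ((x of tube_piece in the frame of metal_rack between -0.015 and 0.015 m and y of tube_piece in the frame of metal_rack between -0.096 and -0.072 m and z of tube_piece in the frame of metal_rack between -0.005 and 0.012 m) or (x of bolt_m16 in the frame of metal_rack between -0.015 and 0.015 m and y of bolt_m16 in the frame of metal_rack between -0.096 and -0.072 m and z of bolt_m16 in the frame of metal_rack between -0.005 and 0.012 m) or (x of gear in the frame of metal_rack between -0.015 and 0.015 m and y of gear in the frame of metal_rack between -0.096 and -0.072 m and z of gear in the frame of metal_rack between -0.005 and 0.012 m) or (x of cut_slice in the frame of metal_rack between -0.015 and 0.015 m and y of cut_slice in the frame of metal_rack between -0.096 and -0.072 m and z of cut_slice in the frame of metal_rack between -0.005 and 0.012 m)) and angle between each of tube_piece, bolt_m16, gear, cut_slice's own z axis and vertical below 0.12 rad and linear speed of each of tube_piece, bolt_m16, gear, cut_slice below 0.02 m/s and contact force between each of tube_piece, bolt_m16, gear, cut_slice and the fingers below 0.05 N); the robot touches nothing.
It fails at once if a piece is put in a cell of the aluminium rack that belongs to a piece still in the wooden rack (the k-th cell from the near end there belongs to the k-th from the far end of the wooden one) ((((x of tube_piece in the frame of wood_rack between -0.045 and 0.045 m and y of tube_piece in the frame of wood_rack between 0.06 and 0.108 m and z of tube_piece in the frame of wood_rack between -0.005 and 0.016 m) or (x of bolt_m16 in the frame of wood_rack between -0.045 and 0.045 m and y of bolt_m16 in the frame of wood_rack between 0.06 and 0.108 m and z of bolt_m16 in the frame of wood_rack between -0.005 and 0.016 m) or (x of gear in the frame of wood_rack between -0.045 and 0.045 m and y of gear in the frame of wood_rack between 0.06 and 0.108 m and z of gear in the frame of wood_rack between -0.005 and 0.016 m) or (x of cut_slice in the frame of wood_rack between -0.045 and 0.045 m and y of cut_slice in the frame of wood_rack between 0.06 and 0.108 m and z of cut_slice in the frame of wood_rack between -0.005 and 0.016 m)) and ((x of tube_piece in the frame of metal_rack between -0.045 and 0.045 m and y of tube_piece in the frame of metal_rack between -0.108 and -0.06 m and z of tube_piece in the frame of metal_rack between -0.005 and 0.016 m) or (x of bolt_m16 in the frame of metal_rack between -0.045 and 0.045 m and y of bolt_m16 in the frame of metal_rack between -0.108 and -0.06 m and z of bolt_m16 in the frame of metal_rack between -0.005 and 0.016 m) or (x of gear in the frame of metal_rack between -0.045 and 0.045 m and y of gear in the frame of metal_rack between -0.108 and -0.06 m and z of gear in the frame of metal_rack between -0.005 and 0.016 m) or (x of cut_slice in the frame of metal_rack between -0.045 and 0.045 m and y of cut_slice in the frame of metal_rack between -0.108 and -0.06 m and z of cut_slice in the frame of metal_rack between -0.005 and 0.016 m))) or (((x of tube_piece in the frame of wood_rack between -0.045 and 0.045 m and y of tube_piece in the frame of wood_rack between 0.004 and 0.052 m and z of tube_piece in the frame of wood_rack between -0.005 and 0.016 m) or (x of bolt_m16 in the frame of wood_rack between -0.045 and 0.045 m and y of bolt_m16 in the frame of wood_rack between 0.004 and 0.052 m and z of bolt_m16 in the frame of wood_rack between -0.005 and 0.016 m) or (x of gear in the frame of wood_rack between -0.045 and 0.045 m and y of gear in the frame of wood_rack between 0.004 and 0.052 m and z of gear in the frame of wood_rack between -0.005 and 0.016 m) or (x of cut_slice in the frame of wood_rack between -0.045 and 0.045 m and y of cut_slice in the frame of wood_rack between 0.004 and 0.052 m and z of cut_slice in the frame of wood_rack between -0.005 and 0.016 m)) and ((x of tube_piece in the frame of metal_rack between -0.045 and 0.045 m and y of tube_piece in the frame of metal_rack between -0.052 and -0.004 m and z of tube_piece in the frame of metal_rack between -0.005 and 0.016 m) or (x of bolt_m16 in the frame of metal_rack between -0.045 and 0.045 m and y of bolt_m16 in the frame of metal_rack between -0.052 and -0.004 m and z of bolt_m16 in the frame of metal_rack between -0.005 and 0.016 m) or (x of gear in the frame of metal_rack between -0.045 and 0.045 m and y of gear in the frame of metal_rack between -0.052 and -0.004 m and z of gear in the frame of metal_rack between -0.005 and 0.016 m) or (x of cut_slice in the frame of metal_rack between -0.045 and 0.045 m and y of cut_slice in the frame of metal_rack between -0.052 and -0.004 m and z of cut_slice in the frame of metal_rack between -0.005 and 0.016 m))) or (((x of tube_piece in the frame of wood_rack between -0.045 and 0.045 m and y of tube_piece in the frame of wood_rack between -0.052 and -0.004 m and z of tube_piece in the frame of wood_rack between -0.005 and 0.016 m) or (x of bolt_m16 in the frame of wood_rack between -0.045 and 0.045 m and y of bolt_m16 in the frame of wood_rack between -0.052 and -0.004 m and z of bolt_m16 in the frame of wood_rack between -0.005 and 0.016 m) or (x of gear in the frame of wood_rack between -0.045 and 0.045 m and y of gear in the frame of wood_rack between -0.052 and -0.004 m and z of gear in the frame of wood_rack between -0.005 and 0.016 m) or (x of cut_slice in the frame of wood_rack between -0.045 and 0.045 m and y of cut_slice in the frame of wood_rack between -0.052 and -0.004 m and z of cut_slice in the frame of wood_rack between -0.005 and 0.016 m)) and ((x of tube_piece in the frame of metal_rack between -0.045 and 0.045 m and y of tube_piece in the frame of metal_rack between 0.004 and 0.052 m and z of tube_piece in the frame of metal_rack between -0.005 and 0.016 m) or (x of bolt_m16 in the frame of metal_rack between -0.045 and 0.045 m and y of bolt_m16 in the frame of metal_rack between 0.004 and 0.052 m and z of bolt_m16 in the frame of metal_rack between -0.005 and 0.016 m) or (x of gear in the frame of metal_rack between -0.045 and 0.045 m and y of gear in the frame of metal_rack between 0.004 and 0.052 m and z of gear in the frame of metal_rack between -0.005 and 0.016 m) or (x of cut_slice in the frame of metal_rack between -0.045 and 0.045 m and y of cut_slice in the frame of metal_rack between 0.004 and 0.052 m and z of cut_slice in the frame of metal_rack between -0.005 and 0.016 m))) or (((x of tube_piece in the frame of wood_rack between -0.045 and 0.045 m and y of tube_piece in the frame of wood_rack between -0.108 and -0.06 m and z of tube_piece in the frame of wood_rack between -0.005 and 0.016 m) or (x of bolt_m16 in the frame of wood_rack between -0.045 and 0.045 m and y of bolt_m16 in the frame of wood_rack between -0.108 and -0.06 m and z of bolt_m16 in the frame of wood_rack between -0.005 and 0.016 m) or (x of gear in the frame of wood_rack between -0.045 and 0.045 m and y of gear in the frame of wood_rack between -0.108 and -0.06 m and z of gear in the frame of wood_rack between -0.005 and 0.016 m) or (x of cut_slice in the frame of wood_rack between -0.045 and 0.045 m and y of cut_slice in the frame of wood_rack between -0.108 and -0.06 m and z of cut_slice in the frame of wood_rack between -0.005 and 0.016 m)) and ((x of tube_piece in the frame of metal_rack between -0.045 and 0.045 m and y of tube_piece in the frame of metal_rack between 0.06 and 0.108 m and z of tube_piece in the frame of metal_rack between -0.005 and 0.016 m) or (x of bolt_m16 in the frame of metal_rack between -0.045 and 0.045 m and y of bolt_m16 in the frame of metal_rack between 0.06 and 0.108 m and z of bolt_m16 in the frame of metal_rack between -0.005 and 0.016 m) or (x of gear in the frame of metal_rack between -0.045 and 0.045 m and y of gear in the frame of metal_rack between 0.06 and 0.108 m and z of gear in the frame of metal_rack between -0.005 and 0.016 m) or (x of cut_slice in the frame of metal_rack between -0.045 and 0.045 m and y of cut_slice in the frame of metal_rack between 0.06 and 0.108 m and z of cut_slice in the frame of metal_rack between -0.005 and 0.016 m)))).
It fails at once if two pieces are out of the racks at the same time (one at a time) ((not ((x of tube_piece in the frame of wood_rack between -0.055 and 0.055 m and y of tube_piece in the frame of wood_rack between -0.12 and 0.12 m and z of tube_piece in the frame of wood_rack between -0.005 and 0.035 m) or (x of tube_piece in the frame of metal_rack between -0.055 and 0.055 m and y of tube_piece in the frame of metal_rack between -0.12 and 0.12 m and z of tube_piece in the frame of metal_rack between -0.005 and 0.035 m)) and not ((x of bolt_m16 in the frame of wood_rack between -0.055 and 0.055 m and y of bolt_m16 in the frame of wood_rack between -0.12 and 0.12 m and z of bolt_m16 in the frame of wood_rack between -0.005 and 0.035 m) or (x of bolt_m16 in the frame of metal_rack between -0.055 and 0.055 m and y of bolt_m16 in the frame of metal_rack between -0.12 and 0.12 m and z of bolt_m16 in the frame of metal_rack between -0.005 and 0.035 m))) or (not ((x of tube_piece in the frame of wood_rack between -0.055 and 0.055 m and y of tube_piece in the frame of wood_rack between -0.12 and 0.12 m and z of tube_piece in the frame of wood_rack between -0.005 and 0.035 m) or (x of tube_piece in the frame of metal_rack between -0.055 and 0.055 m and y of tube_piece in the frame of metal_rack between -0.12 and 0.12 m and z of tube_piece in the frame of metal_rack between -0.005 and 0.035 m)) and not ((x of gear in the frame of wood_rack between -0.055 and 0.055 m and y of gear in the frame of wood_rack between -0.12 and 0.12 m and z of gear in the frame of wood_rack between -0.005 and 0.035 m) or (x of gear in the frame of metal_rack between -0.055 and 0.055 m and y of gear in the frame of metal_rack between -0.12 and 0.12 m and z of gear in the frame of metal_rack between -0.005 and 0.035 m))) or (not ((x of tube_piece in the frame of wood_rack between -0.055 and 0.055 m and y of tube_piece in the frame of wood_rack between -0.12 and 0.12 m and z of tube_piece in the frame of wood_rack between -0.005 and 0.035 m) or (x of tube_piece in the frame of metal_rack between -0.055 and 0.055 m and y of tube_piece in the frame of metal_rack between -0.12 and 0.12 m and z of tube_piece in the frame of metal_rack between -0.005 and 0.035 m)) and not ((x of cut_slice in the frame of wood_rack between -0.055 and 0.055 m and y of cut_slice in the frame of wood_rack between -0.12 and 0.12 m and z of cut_slice in the frame of wood_rack between -0.005 and 0.035 m) or (x of cut_slice in the frame of metal_rack between -0.055 and 0.055 m and y of cut_slice in the frame of metal_rack between -0.12 and 0.12 m and z of cut_slice in the frame of metal_rack between -0.005 and 0.035 m))) or (not ((x of bolt_m16 in the frame of wood_rack between -0.055 and 0.055 m and y of bolt_m16 in the frame of wood_rack between -0.12 and 0.12 m and z of bolt_m16 in the frame of wood_rack between -0.005 and 0.035 m) or (x of bolt_m16 in the frame of metal_rack between -0.055 and 0.055 m and y of bolt_m16 in the frame of metal_rack between -0.12 and 0.12 m and z of bolt_m16 in the frame of metal_rack between -0.005 and 0.035 m)) and not ((x of gear in the frame of wood_rack between -0.055 and 0.055 m and y of gear in the frame of wood_rack between -0.12 and 0.12 m and z of gear in the frame of wood_rack between -0.005 and 0.035 m) or (x of gear in the frame of metal_rack between -0.055 and 0.055 m and y of gear in the frame of metal_rack between -0.12 and 0.12 m and z of gear in the frame of metal_rack between -0.005 and 0.035 m))) or (not ((x of bolt_m16 in the frame of wood_rack between -0.055 and 0.055 m and y of bolt_m16 in the frame of wood_rack between -0.12 and 0.12 m and z of bolt_m16 in the frame of wood_rack between -0.005 and 0.035 m) or (x of bolt_m16 in the frame of metal_rack between -0.055 and 0.055 m and y of bolt_m16 in the frame of metal_rack between -0.12 and 0.12 m and z of bolt_m16 in the frame of metal_rack between -0.005 and 0.035 m)) and not ((x of cut_slice in the frame of wood_rack between -0.055 and 0.055 m and y of cut_slice in the frame of wood_rack between -0.12 and 0.12 m and z of cut_slice in the frame of wood_rack between -0.005 and 0.035 m) or (x of cut_slice in the frame of metal_rack between -0.055 and 0.055 m and y of cut_slice in the frame of metal_rack between -0.12 and 0.12 m and z of cut_slice in the frame of metal_rack between -0.005 and 0.035 m))) or (not ((x of gear in the frame of wood_rack between -0.055 and 0.055 m and y of gear in the frame of wood_rack between -0.12 and 0.12 m and z of gear in the frame of wood_rack between -0.005 and 0.035 m) or (x of gear in the frame of metal_rack between -0.055 and 0.055 m and y of gear in the frame of metal_rack between -0.12 and 0.12 m and z of gear in the frame of metal_rack between -0.005 and 0.035 m)) and not ((x of cut_slice in the frame of wood_rack between -0.055 and 0.055 m and y of cut_slice in the frame of wood_rack between -0.12 and 0.12 m and z of cut_slice in the frame of wood_rack between -0.005 and 0.035 m) or (x of cut_slice in the frame of metal_rack between -0.055 and 0.055 m and y of cut_slice in the frame of metal_rack between -0.12 and 0.12 m and z of cut_slice in the frame of metal_rack between -0.005 and 0.035 m)))).
It fails at once if a piece is dropped or slammed into the aluminium rack (still faster than 0.5 m/s within 12 mm of its floor) (((x of tube_piece in the frame of metal_rack between -0.055 and 0.055 m and y of tube_piece in the frame of metal_rack between -0.12 and 0.12 m and z of tube_piece in the frame of metal_rack between -0.005 and 0.02 m) and linear speed of tube_piece above 0.5 m/s) or ((x of bolt_m16 in the frame of metal_rack between -0.055 and 0.055 m and y of bolt_m16 in the frame of metal_rack between -0.12 and 0.12 m and z of bolt_m16 in the frame of metal_rack between -0.005 and 0.02 m) and linear speed of bolt_m16 above 0.5 m/s) or ((x of gear in the frame of metal_rack between -0.055 and 0.055 m and y of gear in the frame of metal_rack between -0.12 and 0.12 m and z of gear in the frame of metal_rack between -0.005 and 0.02 m) and linear speed of gear above 0.5 m/s) or ((x of cut_slice in the frame of metal_rack between -0.055 and 0.055 m and y of cut_slice in the frame of metal_rack between -0.12 and 0.12 m and z of cut_slice in the frame of metal_rack between -0.005 and 0.02 m) and linear speed of cut_slice above 0.5 m/s)).
It fails at once if a bystander (resin specimen, round bar or black tape roll) is shifted by more than 20 mm (distance of any of specimen, bar_round, insulating_tape from where it was at the start of the episode above 0.02 m).
It also fails if it takes over 115 s, if anything falls off the work surface, if the arm or the gripper's body presses on something with over 40 N, if the wrist force passes 120 N, or if a joint passes its speed limit or range.

## Working session

There is one attempt and no reset: what is moved stays moved. The work goes in short steps, Python scripts to look and compute and a tool call to move; the robot and the scene stay as the last step left them, time stands still between calls to the robot, and variables do not carry over. Pictures are saved under pics/ and viewed, at most 14 in all, crops included, and the job is handed in when it is done.

Besides the shell and the picture viewer there is one more tool, called after "Request:" in YAML: its name, and indented under it one key for each argument. servo_tool: Moves the arm, as the interface text tells. Its arguments: {"type":"object","properties":{"commands":{"type":"string"}},"required":["commands"]}

```bash
mkdir -p pics
python3 - <<'E'
from workcell import *
import cv2
for n in("scene","top"):
    im=get_image(n); cv2.imwrite(f"pics/{n}0.png",cv2.resize(im[:,:,::-1],None,fx=1.56,fy=1.56,interpolation=cv2.INTER_CUBIC))
    cv2.imwrite(f"pics/{n}_raw.png",im[:,:,::-1])
    m=camera_model(n);print(n,m)
print(sense())
E
```

```text
scene {'intrinsics': array([[380.67489274,   0.        , 254.69162158],
       [  0.        , 380.67489274, 183.67115293],
       [  0.        ,   0.        ,   1.        ]]), 'eye': array([-0.22988934, -0.88427784,  0.62333755]), 'rotation': array([ 0.49671932, -0.17939369, -0.2967599 ,  0.79562641])}
top {'intrinsics': array([[368.91297265,   0.        , 259.17194182],
       [  0.        , 368.91297265, 196.32310352],
       [  0.        ,   0.        ,   1.        ]]), 'eye': array([ 0.35824316, -0.01604065,  1.2488074 ]), 'rotation': array([ 0.0322066 , -0.04004897, -0.70166656,  0.7106496 ])}
{'time_s': 0.1, 'joint_positions': array([ 1.13860466e+00,  1.31037881e-01,  1.48918485e+00,  2.04983526e-05,
        1.52303386e+00, -8.53857703e-02]), 'qvel': array([ 0.00121215, -0.00194634, -0.00230302,  0.00032236,  0.00051397,
       -0.00038684]), 'effort': array([ 1.88280879e-03, -5.70949280e+01, -5.01943982e+01, -3.50728692e-05,
        8.11779726e-03, -6.00200508e-06]), 'tcp_pos': array([0.20370368, 0.56386152, 0.25236991]), 'orientation': array([ 1.72535688e-01,  9.85002916e-01, -8.01644350e-04, -2.22804975e-04]), 'force': array([-0.12642671,  0.41796618, -0.03917984]), 'ft_torque': array([ 0.02342265, -0.00382461,  0.0236495 ]), 'finger_force': 0.0, 'opening': 0.08513114813419573}
```

View pics/top0.png

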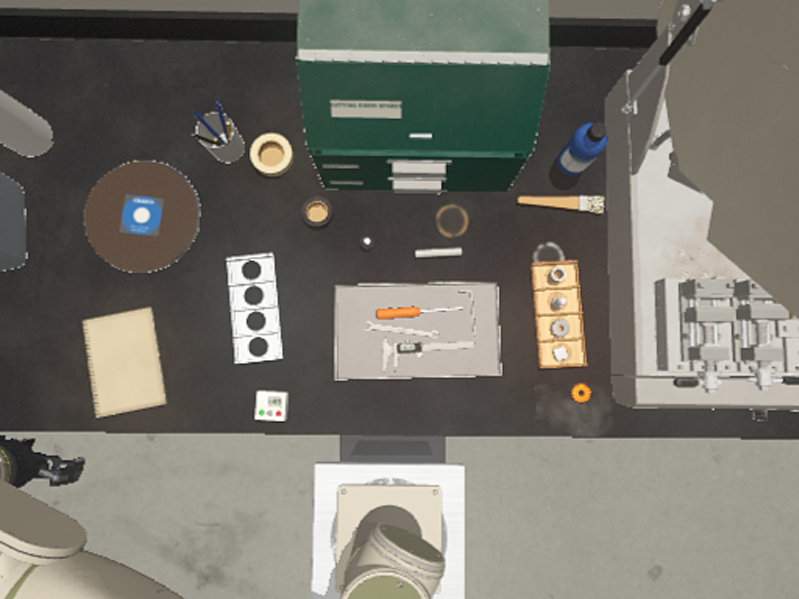

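View pics/scene0.png

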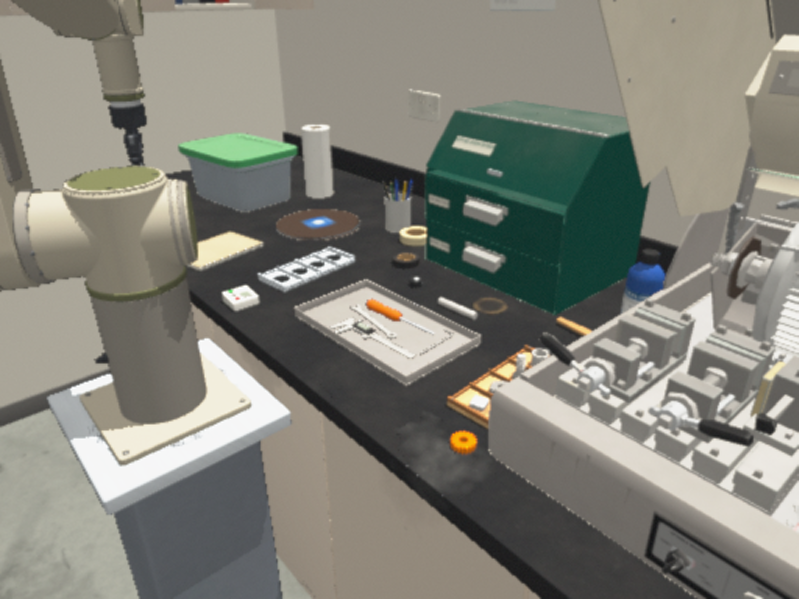

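Run:
```python
import cv2,numpy as np
im=cv2.imread("pics/top_raw.png")
a=im[155:245,330:395];b=im[155:245,138:203]
c=np.hstack([cv2.resize(x,None,fx=6,fy=6,interpolation=cv2.INTER_CUBIC) for x in(a,b)])
cv2.imwrite("pics/crop1.png",c);print(c.shape)
```

```text
(540, 780, 3)
```

View pics/crop1.png

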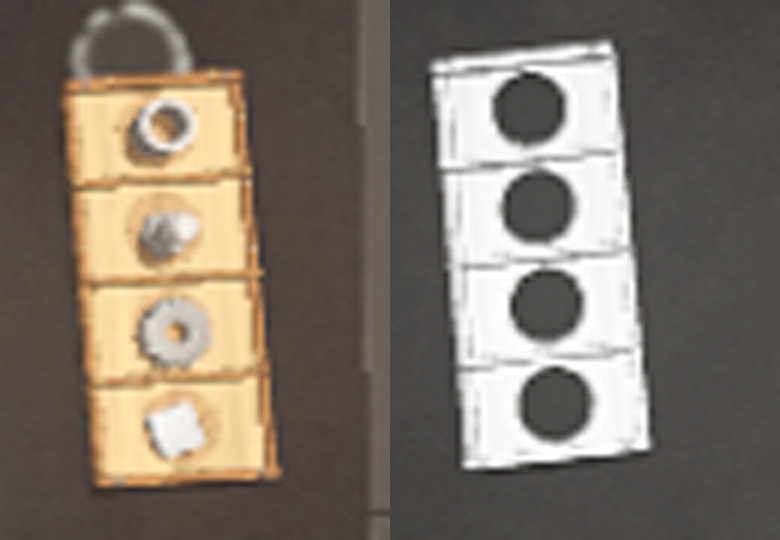

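```bash
cat > h.py <<'E'
from workcell import *
import numpy as np
from scipy.spatial.transform import Rotation as R
def ray(n,u,v,z):
    m=camera_model(n);d=np.linalg.inv(m["intrinsics"])@[u,v,1];d=R.from_quat(m["rotation"]).apply([d[0],-d[1],-d[2]])
    e=m["eye"];return (e+d*(z-e[2])/d[2])
E
python3 - <<'E'
from h import *
np.set_printoptions(precision=4,suppress=True)
f=lambda x,y,o:((x+.5)/6-.5+o,(y+.5)/6-.5+155)
for n,x,y,o,z in[("tube",168,126,330,.036),("bolttop",184,225,330,.056),("bolthead",168,237,330,.018),("gear",175,333,330,.02),("slice",177,431,330,.017),
 ("wNL",97,487,330,.018),("wNR",280,477,330,.018),("wFL",65,85,330,.018),("wFR",243,72,330,.018),
 ("saw",365,400,330,.1),("saw0",365,400,330,.0)]+[("pad%d"%i,a,b,138,.008) for i,(a,b) in enumerate([(166,404),(157,305),(149,207),(139,108)])]+[("mNL",76,470,138,.018),("mNR",262,449,138,.018),("mFL",43,68,138,.018),("mFR",222,42,138,.018)]:
    print(n,ray("top",*f(x,y,o),z))
s=sense();print(R.from_quat(s["orientation"]).as_matrix())
E
```

```text
tube [ 0.5566 -0.3561  0.036 ]
bolttop [ 0.499  -0.3584  0.056 ]
bolthead [ 0.4966 -0.3602  0.018 ]
gear [ 0.4425 -0.3627  0.02  ]
slice [ 0.3881 -0.3638  0.017 ]
wNL [ 0.3566 -0.3186  0.018 ]
wNR [ 0.3633 -0.4205  0.018 ]
wFL [ 0.5822 -0.3031  0.018 ]
wFR [ 0.5911 -0.4041  0.018 ]
saw [ 0.4034 -0.4388  0.1   ]
saw0 [ 0.4073 -0.4756  0.    ]
pad0 [0.3953 0.2843 0.008 ]
pad1 [0.4506 0.2914 0.008 ]
pad2 [0.5059 0.298  0.008 ]
pad3 [0.5621 0.3059 0.008 ]
mNL [0.3581 0.33   0.018 ]
mNR [0.3709 0.228  0.018 ]
mFL [0.5825 0.3579 0.018 ]
mFR [0.5987 0.2582 0.018 ]
[[-0.9405  0.3399 -0.0007]
 [ 0.3399  0.9405 -0.0015]
 [ 0.0002 -0.0017 -1.    ]]
```

```bash
cat >> h.py <<'E'
W=(np.array([.4733,-.3616]),.070); M=(np.array([.4785,.2949]),.129)
def cell(rk,y,x=0):
    c,t=rk;return c+y*np.array([np.cos(t),np.sin(t)])+x*np.array([np.sin(t),-np.cos(t)])
def rel(x,y,z,th):
    s=sense();m=R.from_quat(s["orientation"]).as_matrix();d=m.T@(np.array([x,y,z])-s["tcp_pos"])*100
    t=np.arctan2(-m[1,0],-m[0,0]); print("shift cm",d.round(2),"yaw",round(-(th-t),3),"| tcp",s["tcp_pos"].round(4),"open",round(s["opening"],4))
E
python3 - <<'E'
from h import *
rel(.45,.25,.2,.07);rel(.5,-.05,.18,.07);rel(*cell(W,.084),.15,.07)
E
```

```text
shift cm [-33.83 -21.14   5.27] yaw -0.417 | tcp [0.2037 0.5639 0.2524] open 0.0851
shift cm [-48.73 -47.65   7.31] yaw -0.417 | tcp [0.2037 0.5639 0.2524] open 0.0851
shift cm [-64.49 -74.46  10.35] yaw -0.417 | tcp [0.2037 0.5639 0.2524] open 0.0851
```

Request:
servo_tool:
  commands: "60 -3.4 -2.1 0.5 -0.1; 60 -6.8 -4.2 1 -0.2; 60 -10.2 -6.3 1.5 -0.3; 60 -13.6 -8.4 2 -0.4; 60 -17 -10.5 2.5 -0.417"

```text
time_s: 0.52
tcp_pos: [0.3286, 0.4061, 0.2276]
orientation: [-0.039, 0.999, -0.0, -0.0]
force: [1.3, 0.2, 0.8]
opening: 0.0512
finger_force: 0.0
```

Run:
```python
from h import *
rel(.45,.25,.2,.07);rel(.5,-.05,.18,.07);rel(*cell(W,.084),.12,.07)
```

```text
shift cm [-10.91 -16.5    2.76] yaw 0.007 | tcp [0.3286 0.4061 0.2276] open 0.0512
shift cm [-13.58 -46.79   4.77] yaw 0.007 | tcp [0.3286 0.4061 0.2276] open 0.0512
shift cm [-16.92 -77.71  10.79] yaw 0.007 | tcp [0.3286 0.4061 0.2276] open 0.0512
```

Request:
servo_tool:
  commands: "60 -2.4 -3.3 0.5 0; 60 -4.8 -6.6 1 0; 60 -7.2 -9.9 1.5 0; 60 -9.6 -13.2 2 0; 60 -12 -16.5 2.8 0"

```text
time_s: 0.93
tcp_pos: [0.4604, 0.2499, 0.2004]
orientation: [-0.035, 0.999, 0.0, 0.0]
force: [0.5, 0.7, -0.1]
opening: 0.051
finger_force: 0.0
```

Request:
servo_tool:
  commands: "60 -0.5 -4 0.5 0; 60 -1 -8 1 0; 60 -1.5 -12 1.5 0; 60 -2 -16 2 0; 60 -2.5 -20 2.5 0"

```text
time_s: 1.35
tcp_pos: [0.498, 0.0519, 0.1747]
orientation: [-0.035, 0.999, 0.0, -0.0]
force: [0.7, 0.5, 1.0]
opening: 0.0513
finger_force: 0.0
```

Request:
servo_tool:
  commands: "60 -0.4 -4.1 0.5 0; 60 -0.8 -8.2 1 0; 60 -1.2 -12.3 1.5 0; 60 -1.6 -16.4 2 0; 60 -2 -20.5 2.5 0"

```text
time_s: 1.77
tcp_pos: [0.5323, -0.1513, 0.1497]
orientation: [-0.035, 0.999, 0.0, -0.0]
force: [1.1, -0.4, -1.2]
opening: 0.0512
finger_force: 0.0
```

Request:
servo_tool:
  commands: "60 0 -4.1 0.5 0; 60 0 -8.2 1 0; 60 0 -12.3 1.5 0; 60 0 -16.4 2 0; 60 0 -20 2 0"

```text
time_s: 2.18
tcp_pos: [0.5455, -0.3509, 0.1283]
orientation: [-0.035, 0.999, 0.001, -0.001]
force: [1.3, 0.3, -0.0]
opening: 0.0513
finger_force: 0.0
```

Run:
```python
from h import *
import cv2
rel(*cell(W,.084),.04,.07);rel(.5566,-.3561,.04,.07)
ims=[get_image("scene")[190:290,270:400],get_image("top")[130:245,310:420]]
cv2.imwrite("pics/a.png",np.hstack([cv2.resize(i,(390,400),interpolation=cv2.INTER_CUBIC)[:,:,::-1] for i in ims]))
```

```text
shift cm [-1.14 -0.58  8.83] yaw -0.001 | tcp [ 0.5455 -0.3509  0.1283] open 0.0513
shift cm [-1.09 -0.61  8.83] yaw -0.001 | tcp [ 0.5455 -0.3509  0.1283] open 0.0513
```

View pics/a.png

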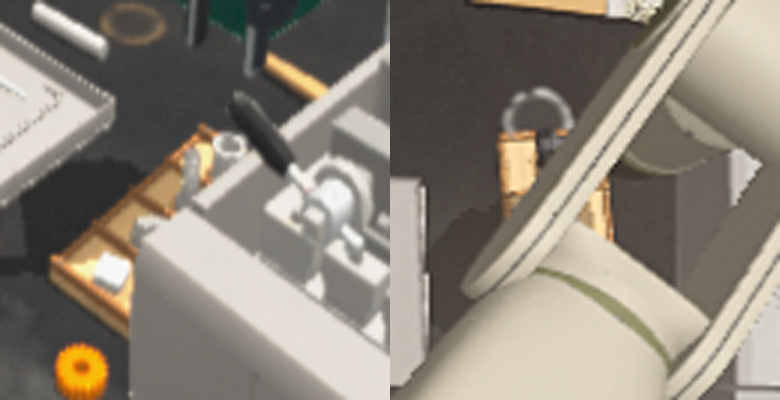

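Request:
servo_tool:
  commands: "60 -1.1 -0.6 2 0; 60 -1.1 -0.6 5 0; 60 -1.1 -0.6 7.5 0; 60 -1.1 -0.6 8.8 0; 60 -1.1 -0.6 9.2 0"

```text
time_s: 2.7
tcp_pos: [0.5559, -0.3519, 0.0343]
orientation: [-0.035, 0.999, 0.002, -0.003]
force: [0.6, 0.5, -0.7]
opening: 0.0512
finger_force: 0.0
```

Request:
servo_tool:
  commands: "20 0 0 0 0; 20 0 0 0 0; 20 0 0 0 0; 20 0 0 0 0; 20 0 0 0 0"

```text
time_s: 3.12
tcp_pos: [0.5589, -0.3545, 0.0399]
orientation: [-0.035, 0.999, -0.001, 0.001]
force: [-0.2, -0.7, -0.5]
opening: 0.028
finger_force: 59.2
```

Request:
servo_tool:
  commands: "20 0 0 -2 0; 20 0 0 -5 0; 20 0 0.5 -8 0; 20 0.7 4 -9 0; 20 1.4 8 -9.5 0"

```text
time_s: 3.53
tcp_pos: [0.5405, -0.2776, 0.1381]
orientation: [-0.034, 0.999, -0.002, 0.003]
force: [0.4, 1.1, -0.7]
opening: 0.0279
finger_force: 59.5
```

Request:
servo_tool:
  commands: "20 0.8 4 0 0; 20 1.6 8 0 0; 20 2.4 12 0 0; 20 3.2 16 0 0; 20 4 20 0 0"

```text
time_s: 3.95
tcp_pos: [0.484, -0.0769, 0.1341]
orientation: [-0.035, 0.999, -0.0, 0.001]
force: [1.2, -0.1, -0.6]
opening: 0.0277
finger_force: 59.4
```

Request:
servo_tool:
  commands: "20 0.8 4 0 0; 20 1.6 8 0 0; 20 2.4 12 0 0; 20 3.2 16 0 0; 20 4 20 0 0"

```text
time_s: 4.37
tcp_pos: [0.4302, 0.12, 0.1343]
orientation: [-0.035, 0.999, 0.0, 0.001]
force: [1.6, 0.6, -1.3]
opening: 0.0277
finger_force: 59.4
```

Request:
servo_tool:
  commands: "20 0.7 4 0 -0.03; 20 1.5 8 0 -0.06; 20 2.2 12 0 -0.06; 20 2.5 15.5 0 -0.06; 20 2.5 16.5 0 -0.06"

```text
time_s: 4.78
tcp_pos: [0.393, 0.2856, 0.1345]
orientation: [-0.067, 0.998, 0.001, 0.001]
force: [0.7, -0.1, -0.2]
opening: 0.0277
finger_force: 59.6
```

Run:
```python
from h import *
import cv2
rel(*cell(M,-.084),.041,.129)
im=get_image("top")[150:250,120:220]
i2=get_image("scene")[150:210,140:240]
cv2.imwrite("pics/b.png",np.vstack([cv2.resize(i2,(600,300),interpolation=cv2.INTER_CUBIC),cv2.resize(im,(600,300))])[:,:,::-1])
```

```text
shift cm [-0.18 -0.2   9.35] yaw 0.004 | tcp [0.393  0.2856 0.1345] open 0.0277
```

Request:
servo_tool:
  commands: "20 -0.2 -0.2 3 0; 20 -0.2 -0.2 6 0; 20 -0.2 -0.2 8 0; 20 -0.2 -0.2 9 0; 20 -0.2 -0.2 9 0"

```text
time_s: 5.3
tcp_pos: [0.3955, 0.2776, 0.0414]
orientation: [-0.064, 0.998, -0.001, -0.002]
force: [0.1, 0.1, -1.4]
opening: 0.0277
finger_force: 59.7
```

Request:
servo_tool:
  commands: "20 0 0 0.1 0; 20 0 0 0.2 0; 20 0 0 0.3 0; 20 0 0 0.3 0; 20 0 0 0.3 0"

```text
time_s: 5.72
tcp_pos: [0.3969, 0.2796, 0.0411]
orientation: [-0.065, 0.998, 0.0, 0.001]
force: [0.4, 0.4, -0.9]
opening: 0.0276
finger_force: 59.8
```

Request:
servo_tool:
  commands: "20 0 0 0.1 0; 20 0 0 0.1 0; 20 0 0 0.1 0"

```text
time_s: 5.97
tcp_pos: [0.3967, 0.2795, 0.0396]
orientation: [-0.065, 0.998, 0.0, 0.0]
force: [0.3, -0.2, 0.6]
opening: 0.0275
finger_force: 59.9
```

Request:
servo_tool:
  commands: "20 0 0.4 0 0; 20 0 0.4 0.1 0; 20 0 0.4 0.2 0; 20 0 0.4 0.2 0; 20 0 0.4 0.2 0"

```text
time_s: 6.38
tcp_pos: [0.3963, 0.2838, 0.0395]
orientation: [-0.065, 0.998, -0.0, 0.0]
force: [-10.1, -6.4, 24.8]
opening: 0.0279
finger_force: 62.6
```

Request:
servo_tool:
  commands: "20 0 0 -0.15 0; 50 0 0 -0.15 0; 55 0 0 -0.15 0; 55 0 0 -0.15 0; 55 0 0 -0.15 0"

```text
time_s: 6.8
tcp_pos: [0.3956, 0.2833, 0.0384]
orientation: [-0.065, 0.998, -0.0, -0.0]
force: [0.4, 0.8, -0.4]
opening: 0.0471
finger_force: 0.0
```

Request:
servo_tool:
  commands: "55 0 0 -1 0; 55 0 0 -4 0; 55 0 0 -8 0; 55 -0.5 -4 -9 0; 55 -1 -8 -9 0"

```text
time_s: 7.22
tcp_pos: [0.4189, 0.207, 0.1343]
orientation: [-0.067, 0.998, 0.001, 0.004]
force: [1.7, 0.1, 0.1]
opening: 0.047
finger_force: 0.0
```

Run:
```python
from h import *
import cv2
rel(.499,-.3593,.048+.03,.07)
i2=get_image("scene")[150:210,150:250]; im=get_image("top")[150:250,120:220]
cv2.imwrite("pics/b.png",np.hstack([cv2.resize(i2,(400,240),interpolation=cv2.INTER_CUBIC),cv2.resize(im,(400,400))[:240] if 0 else cv2.resize(im,(240,240))])[:,:,::-1])
```

```text
shift cm [ -0.28 -57.21   5.51] yaw 0.065 | tcp [0.4189 0.207  0.1343] open 0.047
```

View pics/b.png

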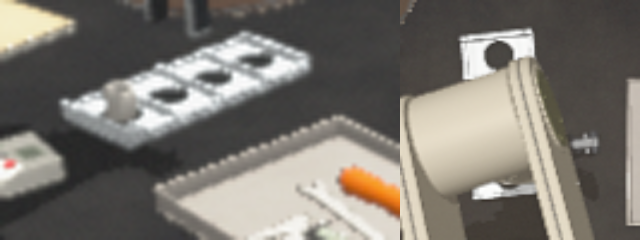

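Request:
servo_tool:
  commands: "45 0 -4 0 0.03; 45 0 -8 0 0.06; 45 0 -12 0 0.06; 45 0 -16 0 0.06; 45 0 -20 0 0.06"

```text
time_s: 7.73
tcp_pos: [0.442, 0.0055, 0.1294]
orientation: [-0.035, 0.999, 0.0, 0.0]
force: [0.1, -0.9, -0.5]
opening: 0.0385
finger_force: 0.0
```

Request:
servo_tool:
  commands: "45 -0.3 -4 0 0; 45 -0.6 -8 0 0; 45 -0.9 -12 0 0; 45 -1.2 -16 0 0; 45 -1.5 -19 0 0"

```text
time_s: 8.15
tcp_pos: [0.4705, -0.1844, 0.1294]
orientation: [-0.034, 0.999, -0.0, 0.0]
force: [0.7, -0.0, -0.5]
opening: 0.0384
finger_force: 0.0
```

Request:
servo_tool:
  commands: "45 -0.3 -4 0 0; 45 -0.6 -8 0 0; 45 -0.9 -12 0 0; 45 -1.1 -16 0 0; 45 -1.2 -18 0 0"

```text
time_s: 8.57
tcp_pos: [0.495, -0.3644, 0.1293]
orientation: [-0.034, 0.999, -0.001, 0.0]
force: [1.0, 0.3, 0.7]
opening: 0.0385
finger_force: 0.0
```

Request:
servo_tool:
  commands: "45 0 0 0.5 0; 45 0 0 1 0; 45 0 0 1 0; 45 0 0 1 0"

```text
time_s: 8.9
tcp_pos: [0.4947, -0.3584, 0.1179]
orientation: [-0.036, 0.999, 0.001, -0.001]
force: [0.7, 0.1, 0.7]
opening: 0.0386
finger_force: 0.0
```

Run:
```python
from h import *
rel(.4978,-.3593,.046,.07)
```

```text
shift cm [-0.32 -0.13  7.19] yaw 0.001 | tcp [ 0.4947 -0.3584  0.1179] open 0.0386
```

Request:
servo_tool:
  commands: "45 -0.3 -0.1 2 0; 45 -0.3 -0.1 4.5 0; 45 -0.3 -0.1 6.5 0; 45 -0.3 -0.1 7.2 0; 45 -0.3 -0.1 7.2 0"

```text
time_s: 9.32
tcp_pos: [0.4968, -0.3586, 0.0445]
orientation: [-0.036, 0.999, 0.002, -0.002]
force: [0.3, -0.3, -0.7]
opening: 0.0384
finger_force: 0.0
```

Request:
servo_tool:
  commands: "45 0 0 0 0; 5 0 0 0 0; 5 0 0 0 0; 5 0 0 0 0; 5 0 0 0 0"

```text
time_s: 9.73
tcp_pos: [0.4994, -0.3618, 0.0491]
orientation: [-0.035, 0.999, -0.001, 0.001]
force: [0.6, 0.5, 7.6]
opening: 0.0142
finger_force: 58.4
```

Request:
servo_tool:
  commands: "5 0 0 0 0; 5 0 0 0 0; 5 0 0 0 0"

```text
time_s: 9.98
tcp_pos: [0.4994, -0.3618, 0.049]
orientation: [-0.035, 0.999, -0.001, 0.001]
force: [-0.8, 2.1, 7.9]
opening: 0.0141
finger_force: 58.4
```

Request:
servo_tool:
  commands: "5 0 0 -2 0; 5 0 0 -5 0; 5 0 0.5 -8 0; 5 0 4 -9 0; 5 0 8 -9.5 0"

```text
time_s: 10.4
tcp_pos: [0.4941, -0.2836, 0.1462]
orientation: [-0.034, 0.999, -0.002, 0.003]
force: [0.4, 0.6, -1.4]
opening: 0.0143
finger_force: 58.8
```

Request:
servo_tool:
  commands: "5 0 4 0 0; 5 0 8 0 0; 5 0 12 0 0; 5 0 16 0 0; 5 0.1 20 0 0"

```text
time_s: 10.82
tcp_pos: [0.4772, -0.0802, 0.1424]
orientation: [-0.035, 0.999, -0.0, 0.001]
force: [0.7, 1.0, -1.8]
opening: 0.0144
finger_force: 58.8
```

Request:
servo_tool:
  commands: "5 0 4 0 0; 5 0 8 0 0; 5 0 12 0 0; 5 0 16 0 0; 5 0.1 20 0 0"

```text
time_s: 11.23
tcp_pos: [0.4622, 0.1195, 0.1426]
orientation: [-0.035, 0.999, 0.0, 0.001]
force: [0.2, -0.1, -0.6]
opening: 0.0141
finger_force: 58.8
```

Request:
servo_tool:
  commands: "5 0 4 0 -0.03; 5 0 8 0 -0.06; 5 0.1 12 0 -0.06; 5 0.1 15.5 0 -0.06; 5 0.1 17.5 0 -0.06"

```text
time_s: 11.65
tcp_pos: [0.4485, 0.2958, 0.1425]
orientation: [-0.066, 0.998, 0.001, 0.001]
force: [0.3, -0.7, -2.2]
opening: 0.0145
finger_force: 58.8
```

Request:
servo_tool:
  commands: "5 0 0 1 0; 5 0 0 2 0; 5 0 0 3 0; 5 0 0 3 0; 5 0 0 3 0"

```text
time_s: 12.07
tcp_pos: [0.4485, 0.2905, 0.1104]
orientation: [-0.064, 0.998, -0.001, -0.001]
force: [0.2, -0.6, -0.9]
opening: 0.0143
finger_force: 58.9
```

Run:
```python
from h import *
import cv2
rel(*cell(M,-.028),.049,.129)
i2=get_image("scene")[130:210,150:250]
cv2.imwrite("pics/c.png",cv2.resize(i2,(500,400),interpolation=cv2.INTER_CUBIC)[:,:,::-1])
```

```text
shift cm [-0.25  0.06  6.14] yaw -0.0 | tcp [0.4485 0.2905 0.1104] open 0.0143
```

View pics/c.png

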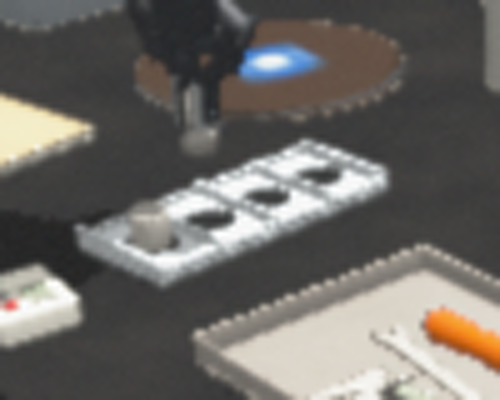

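Request:
servo_tool:
  commands: "5 -0.2 0 2 0; 5 -0.2 0.1 4 0; 5 -0.2 0.1 5.3 0; 5 -0.2 0.1 5.6 0; 5 -0.2 0.1 5.6 0"

```text
time_s: 12.53
tcp_pos: [0.4503, 0.2926, 0.0549]
orientation: [-0.065, 0.998, -0.0, -0.001]
force: [0.8, 0.0, -1.2]
opening: 0.0145
finger_force: 58.9
```

Request:
servo_tool:
  commands: "5 0 0 0.1 0; 5 0 0 0.2 0; 5 0 0 0.3 0; 5 0 0 0.4 0; 5 0 0 0.4 0"

```text
time_s: 12.95
tcp_pos: [0.4512, 0.2936, 0.0521]
orientation: [-0.065, 0.998, 0.0, 0.0]
force: [-0.7, 0.3, -1.7]
opening: 0.0142
finger_force: 58.9
```

Request:
servo_tool:
  commands: "5 0 0 0.1 0; 5 0 0 0.2 0; 5 0 0 0.2 0"

```text
time_s: 13.2
tcp_pos: [0.4509, 0.2934, 0.0496]
orientation: [-0.065, 0.998, -0.0, -0.0]
force: [-0.2, -1.0, -1.7]
opening: 0.0139
finger_force: 58.9
```

Request:
servo_tool:
  commands: "5 0 0 0.05 0; 5 0 0 0.1 0; 5 0 0 0.1 0"

```text
time_s: 13.45
tcp_pos: [0.4511, 0.2935, 0.049]
orientation: [-0.065, 0.998, 0.0, 0.0]
force: [-1.2, -1.3, 2.7]
opening: 0.0146
finger_force: 59.1
```

Request:
servo_tool:
  commands: "5 0 0 0.05 0; 5 0 0 0.05 0; 5 0 0 0.05 0"

```text
time_s: 13.7
tcp_pos: [0.4512, 0.2935, 0.049]
orientation: [-0.065, 0.998, -0.0, 0.0]
force: [-2.7, -2.4, 7.1]
opening: 0.0142
finger_force: 59.6
```

Request:
servo_tool:
  commands: "5 0 0 -0.1 0; 40 0 0 -0.1 0; 45 0 0 -0.1 0; 45 0 0 -0.1 0; 45 0 0 -0.1 0"

```text
time_s: 14.12
tcp_pos: [0.451, 0.2935, 0.0492]
orientation: [-0.065, 0.998, 0.0, 0.0]
force: [-0.5, -0.4, -0.2]
opening: 0.0386
finger_force: 0.0
```

Request:
servo_tool:
  commands: "45 0 0 -2 0; 45 0 0 -5 0; 45 0 0 -9 0; 60 0 -4 -9 0; 60 0 -8 -9 0"

```text
time_s: 14.53
tcp_pos: [0.4635, 0.2156, 0.143]
orientation: [-0.067, 0.998, 0.001, 0.003]
force: [1.5, -2.3, -0.3]
opening: 0.0507
finger_force: 0.0
```

Run:
```python
from h import *
import cv2
rel(.4425,-.3627,.08,.07)
i2=get_image("scene")[130:210,150:250]
cv2.imwrite("pics/d.png",cv2.resize(i2,(500,400),interpolation=cv2.INTER_CUBIC)[:,:,::-1])
```

```text
shift cm [  9.87 -57.03   6.14] yaw 0.064 | tcp [0.4635 0.2156 0.143 ] open 0.0507
```

View pics/d.png

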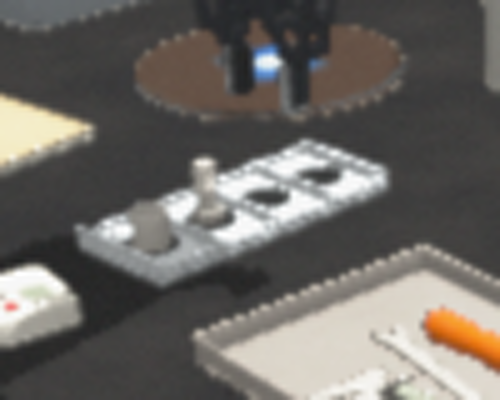

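Request:
servo_tool:
  commands: "60 0.7 -4 0 0.03; 60 1.4 -8 0 0.064; 60 2.1 -12 0 0.064; 60 2.8 -16 0 0.064; 60 3.4 -20 0 0.064"

```text
time_s: 15.0
tcp_pos: [0.4531, 0.0097, 0.1393]
orientation: [-0.033, 0.999, -0.0, 0.0]
force: [0.6, -0.5, -0.1]
opening: 0.0513
finger_force: 0.0
```

Request:
servo_tool:
  commands: "60 0.4 -4 0 0; 60 0.8 -8 0 0; 60 1.2 -12 0 0; 60 1.6 -16 0 0; 60 2 -19 0 0"

```text
time_s: 15.42
tcp_pos: [0.4458, -0.1826, 0.1395]
orientation: [-0.032, 0.999, -0.0, 0.0]
force: [0.6, -0.0, 0.3]
opening: 0.0515
finger_force: 0.0
```

Request:
servo_tool:
  commands: "60 0.4 -4 0 0; 60 0.8 -8 0.5 0; 60 1.2 -12 1 0; 60 1.7 -16 1.5 0; 60 2 -18.3 2 0"

```text
time_s: 15.83
tcp_pos: [0.4376, -0.3675, 0.1191]
orientation: [-0.032, 0.999, -0.001, 0.0]
force: [0.6, -0.5, 0.6]
opening: 0.0513
finger_force: 0.0
```

Request:
servo_tool:
  commands: "60 0 0 2 0; 60 0 0 4 0; 60 0 0 4 0; 60 0 0 4 0; 60 0 0 4 0"

```text
time_s: 16.25
tcp_pos: [0.4387, -0.3634, 0.0801]
orientation: [-0.033, 0.999, -0.0, 0.0]
force: [0.3, 0.6, 0.3]
opening: 0.0512
finger_force: 0.0
```

Run:
```python
from h import *
import cv2
rel(.4425,-.3627,.036,.07)
rel(*cell(W,-.028),.036,.07)
i2=get_image("scene")[205:275,270:370]
cv2.imwrite("pics/e.png",cv2.resize(i2,(600,420),interpolation=cv2.INTER_CUBIC)[:,:,::-1])
```

```text
shift cm [-0.38  0.05  4.41] yaw -0.003 | tcp [ 0.4387 -0.3634  0.0801] open 0.0512
shift cm [-0.66 -0.06  4.41] yaw -0.003 | tcp [ 0.4387 -0.3634  0.0801] open 0.0512
```

View pics/e.png

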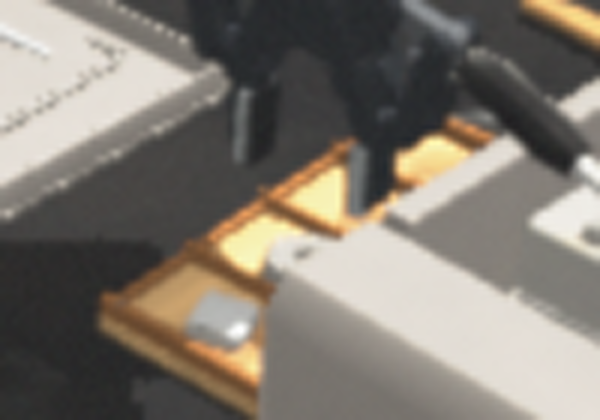

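Run:
```python
from h import *
m=camera_model("scene");Rm=R.from_quat(m["rotation"])
for s in(1,-1):
  for xo in(-.011,.011):
    for z in(.045,.055,.065):
      p=Rm.inv().apply(np.array([.4387+xo,-.3634+s*.0256,z])-m["eye"]);q=m["intrinsics"]@[p[0],-p[1],-p[2]];q=q[:2]/q[2]
      print(s,xo,z,((q-[270,205])*6).round(0))
```

```text
1 -0.011 0.045 [246. 199.]
1 -0.011 0.055 [247. 180.]
1 -0.011 0.065 [248. 161.]
1 0.011 0.045 [279. 181.]
1 0.011 0.055 [280. 162.]
1 0.011 0.065 [282. 143.]
-1 -0.011 0.045 [336. 250.]
-1 -0.011 0.055 [337. 231.]
-1 -0.011 0.065 [339. 212.]
-1 0.011 0.045 [369. 231.]
-1 0.011 0.055 [371. 211.]
-1 0.011 0.065 [372. 192.]
```

Request:
servo_tool:
  commands: "60 -0.5 0 1.5 0; 60 -0.5 0 3 0; 60 -0.5 0 4 0; 60 -0.5 0 4.6 0; 60 -0.5 0 4.6 0"

```text
time_s: 16.72
tcp_pos: [0.443, -0.3624, 0.0324]
orientation: [-0.033, 0.999, 0.001, -0.001]
force: [-0.6, -0.1, -0.0]
opening: 0.0513
finger_force: 0.0
```

Request:
servo_tool:
  commands: "60 0 0 0.2 0; 60 0 0 0.4 0; 60 0 0 0.4 0; 60 0 0 0.4 0"

```text
time_s: 17.05
tcp_pos: [0.4436, -0.3634, 0.0298]
orientation: [-0.033, 0.999, -0.0, 0.0]
force: [0.7, 0.4, 0.2]
opening: 0.0509
finger_force: 0.0
```

Request:
servo_tool:
  commands: "60 0 0 0.1 0; 30 0 0 0.1 0; 30 0 0 0.1 0; 30 0 0 0.1 0; 30 0 0 0.1 0"

```text
time_s: 17.47
tcp_pos: [0.4439, -0.3637, 0.0291]
orientation: [-0.033, 0.999, -0.001, 0.001]
force: [-0.4, 0.8, 5.9]
opening: 0.0363
finger_force: 63.7
```

Request:
servo_tool:
  commands: "30 0 0 0 0; 30 0 0 -0.5 0; 30 0 0 -1 0; 30 0 0 -2 0; 30 0 0 -2 0"

```text
time_s: 17.88
tcp_pos: [0.4443, -0.3639, 0.0505]
orientation: [-0.033, 0.999, -0.001, 0.001]
force: [0.9, -0.1, -0.8]
opening: 0.0363
finger_force: 60.3
```

Run:
```python
from h import *
import cv2
rel(*cell(M,.028),.12,.07)
i2=get_image("scene")[205:275,270:370]
cv2.imwrite("pics/f.png",cv2.resize(i2,(600,420),interpolation=cv2.INTER_CUBIC)[:,:,::-1])
```

```text
shift cm [-10.58  65.67  -7.05] yaw -0.004 | tcp [ 0.4443 -0.3639  0.0505] open 0.0363
```

View pics/f.png

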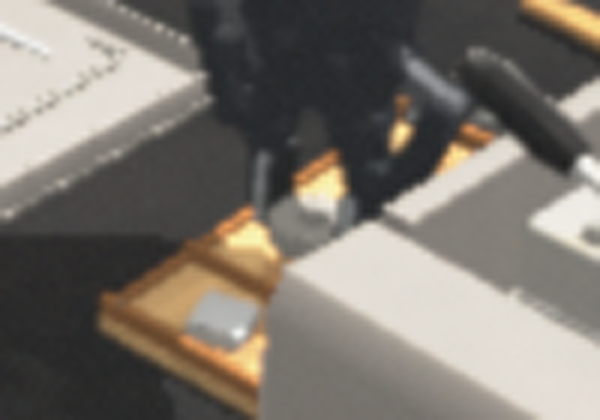

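Request:
servo_tool:
  commands: "30 0 0 -3 0; 30 0 0.5 -6 0; 30 -0.5 4 -8 0; 30 -1.2 8 -8 0; 30 -1.8 12 -8 0"

```text
time_s: 18.35
tcp_pos: [0.4545, -0.2422, 0.1305]
orientation: [-0.032, 0.999, -0.001, 0.002]
force: [1.2, 0.7, -1.1]
opening: 0.0366
finger_force: 60.5
```

Request:
servo_tool:
  commands: "30 -0.7 4 0 0; 30 -1.4 8 0 0; 30 -2 12 0 0; 30 -2.7 16 0 0; 30 -3.3 20 0 0"

```text
time_s: 18.77
tcp_pos: [0.4729, -0.0386, 0.1284]
orientation: [-0.033, 0.999, -0.0, 0.0]
force: [0.9, -0.6, -1.3]
opening: 0.036
finger_force: 60.5
```

Request:
servo_tool:
  commands: "30 -0.7 4 0 0; 30 -1.4 8 0 0; 30 -2 12 0 0; 30 -2.7 16 0 0; 30 -3.3 20 0 0"

```text
time_s: 19.18
tcp_pos: [0.4926, 0.1634, 0.1284]
orientation: [-0.033, 0.999, 0.0, 0.0]
force: [0.2, 0.8, 0.1]
opening: 0.0365
finger_force: 60.5
```

Request:
servo_tool:
  commands: "30 -0.7 4 0 -0.03; 30 -1.3 8 0 -0.06; 30 -1.9 11.5 0 -0.06; 30 -2.2 13.5 0 -0.06; 30 -2.2 13.5 0 -0.06"

```text
time_s: 19.6
tcp_pos: [0.5054, 0.3018, 0.1283]
orientation: [-0.065, 0.998, 0.001, 0.0]
force: [-0.2, 0.3, -0.9]
opening: 0.0364
finger_force: 60.6
```

Request:
servo_tool:
  commands: "30 0 0 1.5 0; 30 0 0 3 0; 30 0 0 4 0; 30 0 0 4 0; 30 0 0 4 0"

```text
time_s: 20.02
tcp_pos: [0.5052, 0.2967, 0.0875]
orientation: [-0.063, 0.998, -0.0, -0.001]
force: [0.1, 0.5, -1.4]
opening: 0.0363
finger_force: 60.6
```

Run:
```python
from h import *
rel(*cell(M,.028),.029,.129)
```

```text
shift cm [-0.14  0.17  5.85] yaw -0.003 | tcp [0.5052 0.2967 0.0875] open 0.0363
```

Request:
servo_tool:
  commands: "30 -0.1 0.1 1.5 0; 30 -0.1 0.1 3.5 0; 30 -0.1 0.1 4.8 0; 30 -0.1 0.1 5.3 0; 30 -0.1 0.1 5.3 0"

```text
time_s: 20.43
tcp_pos: [0.5057, 0.2979, 0.034]
orientation: [-0.063, 0.998, -0.001, -0.001]
force: [0.2, -0.5, -0.7]
opening: 0.0366
finger_force: 60.6
```

Request:
servo_tool:
  commands: "30 0 0 0.1 0; 30 0 0 0.2 0; 30 0 0 0.3 0; 30 0 0 0.4 0; 30 0 0 0.4 0"

```text
time_s: 20.85
tcp_pos: [0.507, 0.2987, 0.0317]
orientation: [-0.063, 0.998, 0.0, 0.0]
force: [-0.3, -0.1, -0.8]
opening: 0.0363
finger_force: 60.6
```

Request:
servo_tool:
  commands: "30 0 0 0.1 0; 30 0 0 0.2 0; 30 0 0 0.2 0"

```text
time_s: 21.1
tcp_pos: [0.5067, 0.2986, 0.0292]
orientation: [-0.063, 0.998, 0.0, 0.0]
force: [-0.5, 0.1, -1.3]
opening: 0.0364
finger_force: 60.6
```

Request:
servo_tool:
  commands: "30 0 0 0.05 0; 30 0 0 0.1 0; 30 0 0 0.1 0"

```text
time_s: 21.35
tcp_pos: [0.5068, 0.2987, 0.0291]
orientation: [-0.063, 0.998, -0.0, -0.0]
force: [-4.2, -1.7, 8.1]
opening: 0.0364
finger_force: 65.1
```

Request:
servo_tool:
  commands: "30 0 0 0.05 0; 30 0 0 0.05 0; 30 0 0 0.05 0"

```text
time_s: 21.6
tcp_pos: [0.5068, 0.2987, 0.0291]
orientation: [-0.063, 0.998, -0.0, -0.0]
force: [-5.8, -2.9, 11.4]
opening: 0.0367
finger_force: 67.1
```

Request:
servo_tool:
  commands: "30 0 0 -0.1 0; 55 0 0 -0.1 0; 58 0 0 -0.1 0; 58 0 0 -0.1 0; 58 0 0 -0.1 0"

```text
time_s: 22.02
tcp_pos: [0.5066, 0.2986, 0.0286]
orientation: [-0.063, 0.998, -0.0, -0.0]
force: [0.7, 0.1, -0.1]
opening: 0.0495
finger_force: 0.0
```

Request:
servo_tool:
  commands: "58 0 0 -2 0; 58 0 0 -5 0; 58 0 0 -9 0; 50 0 -4 -10 0; 50 0 -8 -10 0"

```text
time_s: 22.43
tcp_pos: [0.5196, 0.221, 0.1342]
orientation: [-0.065, 0.998, 0.001, 0.004]
force: [0.6, -1.0, -1.0]
opening: 0.0422
finger_force: 0.0
```

Run:
```python
from h import *
import cv2
rel(.3885,-.3650,.08,.07)
a=get_image("scene")[130:210,150:250];b=get_image("scene")[205:285,270:370]
cv2.imwrite("pics/g.png",np.hstack([cv2.resize(i,(400,320),interpolation=cv2.INTER_CUBIC) for i in(a,b)])[:,:,::-1])
```

```text
shift cm [ 20.66 -56.42   5.13] yaw 0.06 | tcp [0.5196 0.221  0.1342] open 0.0422
```

View pics/g.png

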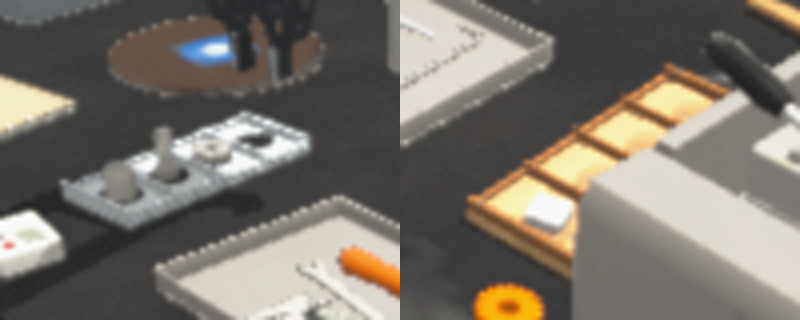

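Run:
```python
from h import *
import cv2
im=cv2.imread("pics/top_raw.png")[219:235,350:368]
g=cv2.resize(im,None,fx=12,fy=12,interpolation=cv2.INTER_CUBIC)
s=g.astype(int);mask=((s[:,:,0]>165)).astype(np.uint8)
k,l,st,_=cv2.connectedComponentsWithStats(mask);i=1+st[1:,4].argmax()
pts=np.argwhere(l==i)[:,::-1].astype(np.float32)
r=cv2.minAreaRect(pts);print(r,st[i])
P=[ray("top",350+(x+.5)/12-.5,219+(y+.5)/12-.5,.017)[:2] for x,y in cv2.boxPoints(r)];P=np.array(P)
print(P,P.mean(0));e=np.diff(P,axis=0);print(np.arctan2(e[:,1],e[:,0]),np.linalg.norm(e,axis=1))
cv2.imwrite("pics/s.png",np.hstack([cv2.resize(g,None,fx=1.8,fy=1.8),cv2.resize(cv2.cvtColor((l==i).astype(np.uint8)*255,cv2.COLOR_GRAY2BGR),None,fx=1.8,fy=1.8)]))
```

```text
((114.32569885253906, 90.87937927246094), (102.31881713867188, 100.02653503417969), 69.67686462402344) [  55   31  119  120 9108]
[[ 0.39740976 -0.34585791]
 [ 0.40740063 -0.37221947]
 [ 0.38086817 -0.38170339]
 [ 0.37092626 -0.3553876 ]] [ 0.38915121 -0.36379209]
[-1.20852885 -2.79829995  1.93201335] [0.0281913  0.02817651 0.02813117]
```

View pics/s.png

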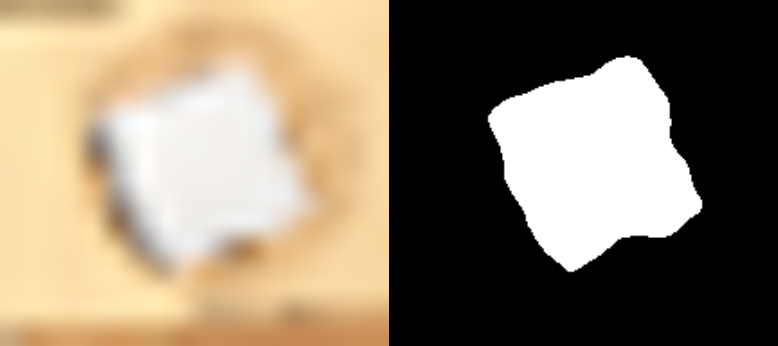

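Request:
servo_tool:
  commands: "50 1.4 -3.9 0 0; 50 2.8 -7.8 0 0; 50 4.2 -11.7 0 0; 50 5.6 -15.6 0 0; 50 7 -19.2 0 0"

```text
time_s: 22.95
tcp_pos: [0.4706, 0.0184, 0.1285]
orientation: [-0.063, 0.998, -0.0, -0.0]
force: [0.7, 0.3, -0.1]
opening: 0.0428
finger_force: 0.0
```

Request:
servo_tool:
  commands: "50 1.4 -3.9 0 0; 50 2.8 -7.8 0 0; 50 4.2 -11.7 0 0; 50 5.6 -15.6 0 0; 50 7 -19.2 0 0"

```text
time_s: 23.37
tcp_pos: [0.4255, -0.1812, 0.1288]
orientation: [-0.063, 0.998, -0.0, 0.0]
force: [0.3, -1.3, 0.2]
opening: 0.0429
finger_force: 0.0
```

Request:
servo_tool:
  commands: "50 1.4 -3.9 0 -0.1; 50 2.8 -7.8 0 -0.2; 50 4.2 -11.7 0 -0.23; 50 5.6 -15.6 0 -0.23; 50 6.5 -17.8 0 -0.23"

```text
time_s: 23.78
tcp_pos: [0.4026, -0.3471, 0.1277]
orientation: [-0.156, 0.988, -0.012, -0.015]
force: [0.8, -0.1, 0.2]
opening: 0.0426
finger_force: 0.0
```

Request:
servo_tool:
  commands: "50 0 0 2 0; 50 0 0 4 0; 50 0 0 5 0; 50 0 0 5 0; 50 0 0 5 0"

```text
time_s: 24.2
tcp_pos: [0.4016, -0.3446, 0.0771]
orientation: [-0.158, 0.987, -0.01, -0.015]
force: [0.5, -0.8, -0.0]
opening: 0.0429
finger_force: 0.0
```

Run:
```python
from h import *
import cv2
rel(.389,-.3638,.030,.36)
a=get_image("scene")[210:290,270:370];b=get_image("top")[190:250,320:395]
cv2.imwrite("pics/i.png",np.hstack([cv2.resize(i,(400,320),interpolation=cv2.INTER_CUBIC) for i in(a,b)])[:,:,::-1])
```

```text
shift cm [ 1.64 -1.35  4.79] yaw -0.042 | tcp [ 0.4016 -0.3446  0.0771] open 0.0429
```

View pics/i.png

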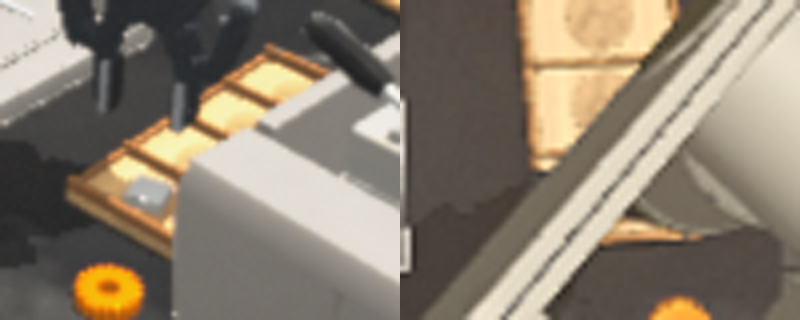

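Run:
```python
from h import *
s=sense();print(s["joint_positions"].round(3));m=R.from_quat(s["orientation"]).as_matrix();print(m.round(3))
print(sense()["tcp_pos"])
```

```text
[-0.782  0.103  1.85  -0.039  1.186 -2.656]
[[-0.949 -0.313 -0.024]
 [-0.312  0.95  -0.028]
 [ 0.032 -0.019 -0.999]]
[ 0.40263442 -0.34561904  0.07884065]
```

Request:
servo_tool:
  commands: "50 0 0 -2 0.12; 50 0 0 -4 0.24; 50 0 0 -4 0.36; 50 0 0 -4 0.48; 50 0 0 -4 0.6"

```text
time_s: 24.72
tcp_pos: [0.4042, -0.3451, 0.1202]
orientation: [0.143, 0.989, -0.016, -0.009]
force: [0.9, -0.5, 0.3]
opening: 0.0425
finger_force: 0.0
```

Request:
servo_tool:
  commands: "50 0 0 0 0.12; 50 0 0 0 0.24; 50 0 0 0 0.36; 50 0 0 0 0.48; 50 0 0 0 0.6"

```text
time_s: 25.13
tcp_pos: [0.4038, -0.3448, 0.1195]
orientation: [0.429, 0.903, -0.018, -0.004]
force: [-0.7, 0.2, -0.1]
opening: 0.0428
finger_force: 0.0
```

Request:
servo_tool:
  commands: "50 0 0 0 0.12; 50 0 0 0 0.24; 50 0 0 0 0.36; 50 0 0 0 0.48; 50 0 0 0 0.6"

```text
time_s: 25.55
tcp_pos: [0.4038, -0.3448, 0.1195]
orientation: [0.677, 0.736, -0.018, 0.001]
force: [0.4, -0.1, 0.1]
opening: 0.0426
finger_force: 0.0
```

Request:
servo_tool:
  commands: "50 0 0 0 0.12; 50 0 0 0 0.24; 50 0 0 0 0.36; 50 0 0 0 0.48; 50 0 0 0 0.6"

```text
time_s: 25.97
tcp_pos: [0.4038, -0.3448, 0.1195]
orientation: [0.864, 0.503, -0.017, 0.007]
force: [-0.0, -0.1, 0.3]
opening: 0.0429
finger_force: 0.0
```

Request:
servo_tool:
  commands: "50 0 0 0 0.12; 50 0 0 0 0.24; 50 0 0 0 0.36; 50 0 0 0 0.48; 50 0 0 0 0.6"

```text
time_s: 26.38
tcp_pos: [0.4038, -0.3448, 0.1195]
orientation: [0.974, 0.225, -0.015, 0.011]
force: [0.4, -1.2, 0.4]
opening: 0.0425
finger_force: 0.0
```

Run:
```python
from h import *
print(sense()["joint_positions"].round(3))
rel(.389,-.3638,.08,.36-np.pi)
```

```text
[-0.78   0.051  1.824 -0.038  1.263  0.349]
shift cm [-2.03  1.    4.04] yaw 0.094 | tcp [ 0.4038 -0.3448  0.1195] open 0.0425
```

Request:
servo_tool:
  commands: "50 -0.5 0.3 1 0.09; 50 -1 0.6 2 0.09; 50 -1.5 0.8 3 0.09; 50 -2 1 4 0.09; 50 -2 1 4 0.09"

```text
time_s: 26.8
tcp_pos: [0.3866, -0.3628, 0.076]
orientation: [0.983, 0.184, -0.016, 0.009]
force: [-0.9, 1.1, -0.3]
opening: 0.0428
finger_force: 0.0
```

Request:
servo_tool:
  commands: "50 0 0 0 0; 50 0 0 0 0"

```text
time_s: 26.97
tcp_pos: [0.3885, -0.3633, 0.0786]
orientation: [0.983, 0.184, -0.015, 0.011]
force: [1.4, 0.2, 0.2]
opening: 0.0425
finger_force: 0.0
```

Run:
```python
from h import *
import cv2
print(sense()["joint_positions"].round(3))
rel(.389,-.3638,.03,.36-np.pi)
a=get_image("scene")[210:290,270:370]
cv2.imwrite("pics/j.png",cv2.resize(a,(600,480),interpolation=cv2.INTER_CUBIC)[:,:,::-1])
```

```text
[-0.825  0.107  1.847 -0.039  1.186  0.391]
shift cm [ 0.19 -0.01  4.86] yaw 0.01 | tcp [ 0.3885 -0.3633  0.0786] open 0.0425
```

View pics/j.png

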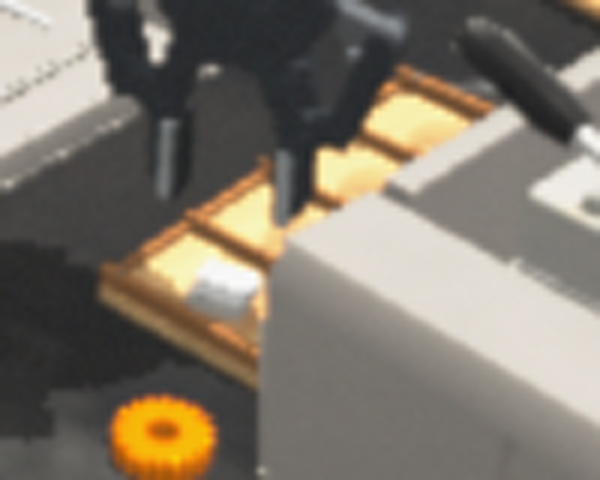

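Request:
servo_tool:
  commands: "50 0.1 0 1.5 0; 50 0.2 0 3 0; 50 0.2 0 4 0; 50 0.2 0 4.5 0; 50 0.2 0 4.5 0"

```text
time_s: 27.43
tcp_pos: [0.3886, -0.363, 0.0324]
orientation: [0.983, 0.184, -0.015, 0.01]
force: [-0.2, 0.5, -0.7]
opening: 0.0427
finger_force: 0.0
```

Request:
servo_tool:
  commands: "50 0 0 0.2 0; 50 0 0 0.4 0; 50 0 0 0.4 0; 50 0 0 0.4 0"

```text
time_s: 27.77
tcp_pos: [0.3894, -0.3641, 0.03]
orientation: [0.983, 0.184, -0.015, 0.011]
force: [-0.4, 0.7, 0.2]
opening: 0.043
finger_force: 0.0
```

Request:
servo_tool:
  commands: "35 0 0 0 0; 20 0 0 0 0; 10 0 0 0 0; 10 0 0 0 0; 10 0 0 0 0"

```text
time_s: 28.18
tcp_pos: [0.3896, -0.3642, 0.0305]
orientation: [0.983, 0.184, -0.014, 0.011]
force: [-1.2, 2.3, 7.2]
opening: 0.0232
finger_force: 62.7
```

Request:
servo_tool:
  commands: "10 0 0 0 0; 10 0 0 0 0"

```text
time_s: 28.35
tcp_pos: [0.3896, -0.3642, 0.0305]
orientation: [0.983, 0.184, -0.014, 0.011]
force: [-1.0, 2.0, 6.1]
opening: 0.0231
finger_force: 62.7
```

Request:
servo_tool:
  commands: "10 0 0 -1 0; 10 0 0 -3 0; 10 0 0 -6 0; 10 0 0 -9.5 0; 10 0 0 -9.5 0"

```text
time_s: 28.77
tcp_pos: [0.3947, -0.3644, 0.1328]
orientation: [0.983, 0.184, -0.012, 0.016]
force: [1.5, -1.4, 0.5]
opening: 0.0228
finger_force: 59.4
```

Run:
```python
from h import *
rel(*cell(M,.084),.125,.129-np.pi)
```

```text
shift cm [ 39.76 -56.44  -1.86] yaw 0.24 | tcp [ 0.3947 -0.3644  0.1328] open 0.0228
```

Request:
servo_tool:
  commands: "10 2.2 -3.1 -0.1 0; 10 4.4 -6.2 -0.2 0; 10 6.6 -9.4 -0.3 0; 10 8.8 -12.5 -0.4 0; 10 11 -15.6 -0.5 0"

```text
time_s: 29.18
tcp_pos: [0.438, -0.1745, 0.124]
orientation: [0.983, 0.183, -0.014, 0.011]
force: [0.8, 0.5, -0.4]
opening: 0.0231
finger_force: 59.5
```

Request:
servo_tool:
  commands: "10 2.2 -3.1 -0.1 0; 10 4.4 -6.2 -0.2 0; 10 6.6 -9.4 -0.3 0; 10 8.8 -12.5 -0.4 0; 10 11 -15.6 -0.5 0"

```text
time_s: 29.6
tcp_pos: [0.4845, 0.0111, 0.123]
orientation: [0.983, 0.184, -0.014, 0.011]
force: [1.3, -0.4, -0.3]
opening: 0.0233
finger_force: 59.5
```

Request:
servo_tool:
  commands: "10 2.2 -3.1 -0.1 0.1; 10 4.4 -6.2 -0.2 0.2; 10 6.6 -9.4 -0.3 0.24; 10 8.8 -12.5 -0.4 0.24; 10 11 -15.6 -0.5 0.24"

```text
time_s: 30.02
tcp_pos: [0.5307, 0.1965, 0.1217]
orientation: [0.998, 0.065, -0.013, 0.012]
force: [1.6, -1.0, 0.1]
opening: 0.0231
finger_force: 59.4
```

Run:
```python
from h import *
print(sense()["joint_positions"].round(3))
rel(*cell(M,.084),.09,.129-np.pi)
```

```text
[ 0.276  0.169  1.692 -0.02   1.311  1.722]
shift cm [  4.57 -10.5    2.81] yaw -0.0 | tcp [0.5307 0.1965 0.1217] open 0.0231
```

Request:
servo_tool:
  commands: "10 1.6 -3.6 0 0; 10 3.1 -7.2 0 0; 10 4.6 -10.5 0.5 0; 10 4.6 -10.5 2 0; 10 4.6 -10.5 2.8 0"

```text
time_s: 30.43
tcp_pos: [0.5615, 0.3056, 0.0884]
orientation: [0.998, 0.066, -0.014, 0.013]
force: [-1.1, -0.3, -1.3]
opening: 0.0227
finger_force: 59.5
```

Request:
servo_tool:
  commands: "10 0 0 0 0; 10 0 0 0 0; 10 0 0 0 0"

```text
time_s: 30.68
tcp_pos: [0.562, 0.3026, 0.0902]
orientation: [0.998, 0.064, -0.013, 0.013]
force: [0.4, 0.4, -0.1]
opening: 0.0231
finger_force: 59.5
```

Run:
```python
from h import *
rel(*cell(M,.084),.0305,.129-np.pi)
```

```text
shift cm [ 0.18 -0.45  5.95] yaw -0.001 | tcp [0.562  0.3026 0.0902] open 0.0231
```

Request:
servo_tool:
  commands: "10 0.1 -0.2 1.5 0; 10 0.2 -0.4 3.3 0; 10 0.2 -0.4 4.8 0; 10 0.2 -0.4 5.5 0; 10 0.2 -0.4 5.5 0"

```text
time_s: 31.1
tcp_pos: [0.5608, 0.3055, 0.0321]
orientation: [0.998, 0.064, -0.015, 0.013]
force: [-0.4, 0.5, -0.8]
opening: 0.0229
finger_force: 59.5
```

Request:
servo_tool:
  commands: "10 0 0 0.1 0; 10 0 0 0.2 0; 10 0 0 0.3 0; 10 0 0 0.3 0; 10 0 0 0.3 0"

```text
time_s: 31.52
tcp_pos: [0.562, 0.3065, 0.0317]
orientation: [0.998, 0.065, -0.013, 0.012]
force: [-0.7, -0.0, -0.6]
opening: 0.0231
finger_force: 59.5
```

Request:
servo_tool:
  commands: "10 0 0 0.1 0; 10 0 0 0.15 0; 10 0 0 0.15 0"

```text
time_s: 31.77
tcp_pos: [0.5621, 0.3065, 0.0307]
orientation: [0.998, 0.065, -0.013, 0.012]
force: [-1.7, -0.8, 4.1]
opening: 0.0234
finger_force: 62.4
```

Touching down; release, back off straight up and look.

Request:
servo_tool:
  commands: "10 0 0 0 0; 30 0 0 0 0; 45 0 0 0 0; 45 0 0 0 0; 45 0 0 0 0"

```text
time_s: 32.18
tcp_pos: [0.5616, 0.3063, 0.0295]
orientation: [0.998, 0.065, -0.014, 0.013]
force: [-0.0, -1.0, -0.2]
opening: 0.0382
finger_force: 0.3
```

Request:
servo_tool:
  commands: "45 0 0 -1.5 0; 45 0 0 -4 0; 45 0 0 -8 0; 45 0 0 -12 0; 45 0 0 -15 0"

```text
time_s: 32.6
tcp_pos: [0.5662, 0.3108, 0.1844]
orientation: [0.998, 0.065, -0.012, 0.012]
force: [0.6, 0.3, 0.9]
opening: 0.0382
finger_force: 0.0
```

Request:
servo_tool:
  commands: "45 0 -4 0 0; 45 0 -8 0 0; 45 0 -12 0 0; 45 0 -16 0 0; 45 0 -20 0 0"

```text
time_s: 33.02
tcp_pos: [0.5392, 0.5103, 0.1764]
orientation: [0.998, 0.064, -0.013, 0.012]
force: [0.8, -0.7, 0.8]
opening: 0.0383
finger_force: 0.0
```

Request:
servo_tool:
  commands: "45 0 -4 0 0; 45 0 -7 0 0; 45 0 -7 0 0; 45 0 -7 0 0; 45 0 -7 0 0"

```text
time_s: 33.43
tcp_pos: [0.5306, 0.5777, 0.1738]
orientation: [0.998, 0.065, -0.013, 0.013]
force: [-0.1, -0.8, -0.1]
opening: 0.0383
finger_force: 0.0
```

Run:
```python
from h import *
import cv2
t=get_image("top");a=get_image("scene")[140:210,150:250];b=t[150:250,130:230]
cv2.imwrite("pics/k.png",np.hstack([cv2.resize(a,(350,350),interpolation=cv2.INTER_CUBIC),cv2.resize(b,(450,350),interpolation=cv2.INTER_CUBIC)])[:,:,::-1])
```

```text
(no output)
```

View pics/k.png

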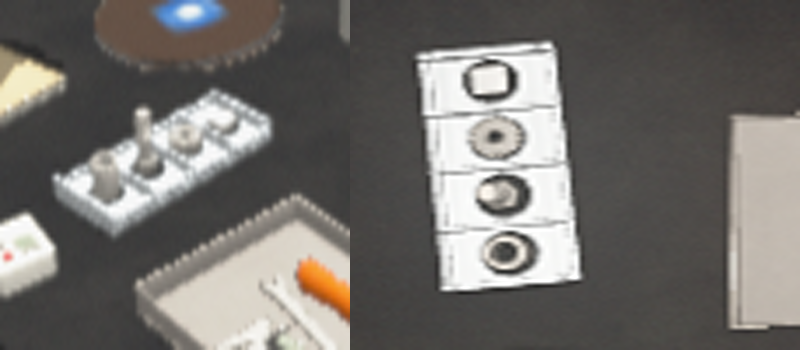

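The picture shows all four pieces upright and centred on their pads, near to far: tube (508,252), bolt (500,195), gear (497,137), slice (490,80). The arm is clear of them.

```bash
python3 -c "
from workcell import *
print(close_job())"
```

```text
the job is handed in; nothing more can be done
None
```

I moved all four pieces to the aluminium rack in reverse order (tube, bolt, gear, slice from near to far) and handed the job in; the last picture shows each standing centred on its pad, but the hand-in returned no verdict.

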